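Feed a blank from the sprung magazine and punch it

TASK

On the stamping stand, slide the top metal blank out of the sprung magazine along the bed, under the punch and right up to the end stop, so that the next blank rises into its place. Then take the mallet and knock the sprung punch down onto the blank with it (not with the gripper), and stand the mallet back upright on its round pad. Leave the blank lying at the stop, the other blanks in the magazine and the other things on the bench where they are.

Things in the scene. Friction and masses are not known exactly. Their poses are not given: they have to be found in the camera images.
- stamper: the stamping stand, fixed to the bench, a steel base 150 mm (its x) by 270 mm (its y). Origin on the bench surface, z up; its y runs from the end stop and punch (-y) to the magazine (+y). Blanks are fed along its -y axis. The punch is carried by a bridge over the bed at y = -65 mm: 130 mm wide in x, 26 mm in y, underside at z = 78 mm, top at 98 mm
- magazine (a point): centre of the magazine's mouth, in the stand's frame x 0, y +75, z 58 mm, level with the underside of two steel lips (4 mm thick) along its long sides. A sprung lifter presses four blanks up against the lips with about 5 N. 63 mm is free between the lips. The rear (+y) wall, 51 to 54 mm from here, has full-height corners but is cut down, 62 mm wide, to 12 mm below here: the top blank's rear edge is exposed
- stop (a point): middle of the end stop's face at bed level: in the stand's frame x 0, y -90, z 48.5 mm. The level bed, with side guides 81 mm apart and 6.5 mm high, runs from the magazine to here, 1.5 mm below the top blank's underside; a wall below bed level holds back the lower blanks. A blank at the stop has its centre 50 mm and its rear edge 100 mm from this point along +y
- blank1_c (a point): centre of the top blank: loose aluminium plate 76 mm (its x) x 100 mm (its y) x 8 mm, about 0.165 kg. At first its rear edge is 50 mm behind the magazine's centre (+y), its top touching the lips. A fingertip lowered behind that edge, its end 2 to 4 mm above the blank's underside, can push it (6 to 10 N) out to the stop
- blank2_c (a point): centre of the next blank, an equal plate, at first just under the top one (8 mm lower); when the top blank is out, the spring lifts it until it touches the lips (centre 54 mm above the bench). While a fingertip is in the magazine's mouth it rests against that from below and rises only when the finger leaves
- punch: upright steel punch of the stand; origin at the centre of its round flat top (32 mm diameter, 112.5 mm above the bench at rest), z up. Slides down at most 10 mm; its tip, 50 mm below the top, meets a blank on the bed after about 6 mm. Sprung up: about 2.5 N starts it, 4 N at the blank; it should press on the blank with a further 3 N or more (8 N in all is ample). It returns by itself
- mallet: loose mallet standing on its face, 0.3 kg: wooden cylindrical head 44 mm diameter, 64 mm tall, upright; straight flat-sided handle 18 mm wide, 22 mm high, level along the mallet's -x axis, ending 142 mm from the head's axis, its mid-height 40 mm above the face. Origin: centre of the lower (striking) face, z up along the head. The handle points roughly to the robot
- mallet_grip (a point): middle of the mallet's handle section, 55 mm from the head's axis and 40 mm above the striking face; good place to grip across the 18 mm width (along the mallet's y axis)
- pad: round black rubber pad, fixed, 100 mm diameter, 6 mm high, on which the mallet stands at first, head near its middle; origin under its centre (top at z = 6 mm)
- bench_block: bystander: square steel block 80 x 80 x 22 mm, origin under its centre. It may lie on either side of the pad
- ball_vise: bystander: round steel engraver's vise, 80 mm diameter, 78 mm tall, origin under its centre
- beaker: bystander: glass beaker of hand tools, 88 mm diameter, 110 mm tall (tools to about 170 mm), origin under its centre
- paste_jar: bystander: white jar with black cap, 66 mm diameter, 60 mm tall, origin under its centre
- bur_stand: bystander: grey round stepped stand with steel burs, 100 mm diameter, 110 mm tall, origin under its centre
- file: bystander: wood-handled flat file lying down, 240 mm long along its x axis (x from -130 mm, the handle end, to +110 mm), 22 mm high, origin on the bench under its axis
- loupe: bystander: black eye loupe, 48 mm diameter, 30 mm tall, origin under its centre
Things that resemble listed ones, but are neither listed nor needed, are in the scene too. Of the things that look like the mallet, the middle-sized one is meant.

How it is judged:
On the way, in this order (a step that is already met when the one before it is completed fails the run):
1. the top blank lies flat on the bed at the end stop and the next blank has risen to the lips (y of blank1_c in the frame of stamper below -0.036 m and angle between blank1_c's own z axis and vertical below 0.06 rad and z of blank1_c in the frame of stamper below 0.0555 m and z of blank2_c in the frame of stamper above 0.0515 m and y of blank2_c in the frame of stamper above 0.068 m), for 0.2 s.
2. the punch, driven by the mallet, presses on the blank (contact force between punch and blank1 above 2.5 N and contact force between mallet and punch above 2.5 N and y of blank1_c in the frame of stamper below -0.036 m and angle between blank1_c's own z axis and vertical below 0.06 rad).
At the end, for the whole second after the job is handed in: The first blank lies flat on the bed within 4 mm of the end stop, the next blank is up at the lips of the magazine (within 2.5 mm) and not pulled out (within 7 mm), and the released mallet stands upright (within 0.1 rad), at rest, on the pad with its head within 30 mm of the pad's centre (all of step 1 and horizontal distance between mallet and pad below 0.03 m and angle between mallet's own z axis and vertical below 0.1 rad and height (world z) of mallet below 0.012 m and linear speed of mallet below 0.02 m/s); the robot touches nothing.
It fails at once if the gripper or arm pushes the punch (contact force between the arm and punch above 1 N).
It fails at once if the gripper's fingers push the punch (contact force between the fingers and punch above 1 N).
It fails at once if the mallet hits a blank (contact force between mallet and blank1 above 1 N or contact force between mallet and blank2 above 1 N).
It fails at once if a bystander is pushed by more than 30 mm or knocked over (distance of any of bench_block, ball_vise, beaker, paste_jar, bur_stand, file, loupe from where it was at the start of the episode above 0.03 m or angle between any of bench_block, ball_vise, beaker, paste_jar, bur_stand, file, loupe's own z axis and vertical above 0.4 rad).
It also fails if it takes over 61 s, if anything falls off the work surface, if the arm or the gripper's body presses on something with over 40 N, if the wrist force passes 120 N, or if a joint passes its speed limit or range.

ROBOT

A 6-joint arm with a two-finger parallel gripper is mounted at the origin on the work surface. World frame = base frame: x ahead of the robot, y to its left, z up, the work surface at z = 0. Lengths are in m, angles in rad, forces in N, time in s.
With the tool pointing down it reaches from about 0.3 to 0.875 m from the base axis. Payload 6.4 kg.
Tool frame: the origin (TCP) lies on the mounting face of the last link; the fingertips stand 166 mm ahead of it and the grasp point (between the pads) lies env.grip_depth ahead of it (env.grip_depth is the distance from the TCP to the grasp point, in m); x points along the fingers, z is the direction in which the jaws open and shut, and the axes are right-handed (so a half turn about x gives the same grasp; the last joint's range is limited). The gripper opens to 88 mm and grips with 3 to 60 N. Pads are 18 mm wide; open, the fingers measure 123 mm over their backs; the gripper's body (75 mm by 187 mm) begins 45 mm behind the grasp point.
Start: joints at [-1.425, 0.181, 1.607, -0, 1.354, -0.206], TCP at [0.198, -0.54, 0.405] pointing down, gripper open.
Joint ranges: [-2.99, 2.99], [-0.89, 2.07], [0.3, 2.58], [-1.14, 4.28], [0, 2.63], [-3.12, 3.12]. Speed limits (rad/s): [2.57, 2.57, 3.01, 3.14, 3.14, 3.14].

INTERFACE

Orientations are given as a unit quaternion [w, x, y, z].
In Python, from cell import telemetry, vision, ticket, env gives the robot as it stands.
- The arm moves only by the tool apply_moves, never from a script. Its argument "commands" is one flat list of numbers, 6 for each row, row after row: the shift along the tool's x, y, z normalised to -1 to 1, where 1 is 300 mm, then the turn, a rotation vector about the tool's x, y, z normalised to -1 to 1, where 1 is 45 degrees. In form: [tx, ty, tz, wx, wy, wz, tx, ty, tz, wx, wy, wz, ...]. A call has 1 to 20 rows; each row is the pose to reach, as a shift and turn from the pose commanded when the call began, along the tool's axes at that moment; what a row does not reach only later rows make up. A row lasts 1/8 s, in which the tool goes at most 62.5 mm and 10.7 degrees, less where a joint would pass 70% of its speed; a pose out of reach is approached as far as the arm can. A call with a number of a shift or a turn outside -1 to 1 is refused whole. A call with a gripper value outside its range is refused whole. "claw" is the gripper's target within -1 to 1 (fully open at 1, half-way at 0, shut at -1), set as the call begins (left out, the last holds). The fingers move at their own pace and stop on an object; "grip_force" is the grip in N (left out, the last holds). Time passes only in rows, so rows that repeat a pose let the fingers close. It gives the time, the measured TCP pose, the force and the opening at its end, in the units of the state.
- telemetry.observe(): the state, without advancing time (a new reading comes with each control period).
- vision.get_image(name): name is "scene" or "top" or "wrist"; returns a dict with "color" (480x640x3 uint8, red, green, blue), "z_map" (480x640 float32, m along the optical axis (not along the pixel's ray), 0 where there is no reading), "fx", "fy", "cx", "cy" (pixels), "extrinsics" (4x4, takes a point from world to camera coordinates). Camera axes: x right, y down, z forward; pixel columns grow to the right and rows downward; lengths in m; the calibration is good to about 2 mm. A picture is of the moment at which its call begins.
- ticket.hand_in(): hands the job in, once; it reports no verdict.
The state is a dict: "time_s": time; "qpos": joint angles; "qd": joint speeds; "tau": joint torques, N m; "ee_pos": TCP position; "orientation": TCP orientation; "wrist_force": force on the tool from outside, world axes, zero at the start; "wrist_torque": the same for the moment, N m; "width": opening from 0.0 (shut) to 1.0 (fully open).
Only numpy, scipy, OpenCV 4.12 (cv2) and the standard library are available. Lean on these libraries where they do the work, as an engineer would, in place of code of your own. Each camera call takes 0.05 s, during which the arm holds its last target. There are 200 camera calls.

## Working session

There is one attempt and no reset: what is moved stays moved. The work goes in short steps, Python scripts to look and compute and a tool call to move; the robot and the scene stay as the last step left them, time stands still between calls to the robot, and variables do not carry over. Pictures are saved under pics/ and viewed, about 8 in all and at most 12, crops included, and the job is handed in when it is done.

Besides the shell and the picture viewer there is one more tool, called after "Request:" by a JSON object that holds its "op" and its "data". apply_moves: Moves the arm, as the interface text tells. Its arguments: {"type":"object","properties":{"commands":{"type":"array","items":{"type":"number"}},"claw":{"type":"number"},"grip_force":{"type":"number"}},"required":["commands"]}

```bash
mkdir -p pics; ls; python3 - <<'E'
from cell import telemetry, vision, ticket, env
import cv2, numpy as np
print(env.grip_depth, telemetry.observe())
for n in ["scene","top"]:
    im=vision.get_image(n); np.savez(f"{n}0.npz",**im)
    cv2.imwrite(f"pics/{n}0.png",im["color"][:,:,::-1]); print(n,im["fx"],im["cx"],im["cy"],im["extrinsics"].round(3).tolist())
E
```

```text
pics
0.1473 {'time_s': 0.0, 'qpos': array([-1.42528329e+00,  1.81525905e-01,  1.60800367e+00, -2.47124955e-05,
        1.35380137e+00, -2.06301765e-01]), 'qd': array([-8.97956366e-05, -2.16080091e-04,  4.53687496e-04,  5.59491586e-04,
        6.80892228e-04, -2.19029332e-04]), 'tau': array([ 8.28380653e-04, -4.33864117e+01, -3.41850758e+01,  7.03695836e-02,
        3.86057433e-02, -1.35299824e-04]), 'ee_pos': array([ 0.19812046, -0.53951812,  0.4038205 ]), 'orientation': array([ 0.57935836,  0.4052233 ,  0.58021312, -0.40433983]), 'wrist_force': array([0.43939117, 0.44942523, 0.26498278]), 'wrist_torque': array([-0.03257111, -0.01063847, -0.0062902 ]), 'width': 1.0002225353415783}
scene 446.02804034937395 328.444199761264 242.89069484865286 [[0.811, 0.585, -0.017, -0.384], [0.32, -0.467, -0.824, -0.166], [-0.49, 0.663, -0.566, 1.474], [0.0, 0.0, 0.0, 1.0]]
top 547.852766248002 322.7695041700759 242.1151359182619 [[-0.017, -1.0, 0.013, -0.104], [-0.996, 0.016, -0.084, 0.6], [0.084, -0.014, -0.996, 1.342], [0.0, 0.0, 0.0, 1.0]]
```

View pics/top0.png

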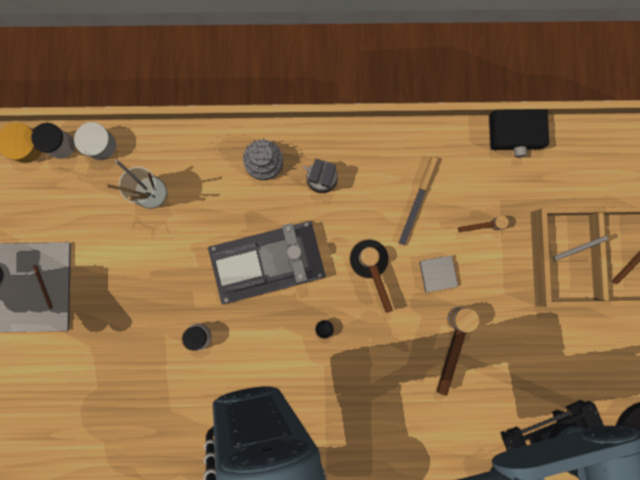

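View pics/scene0.png

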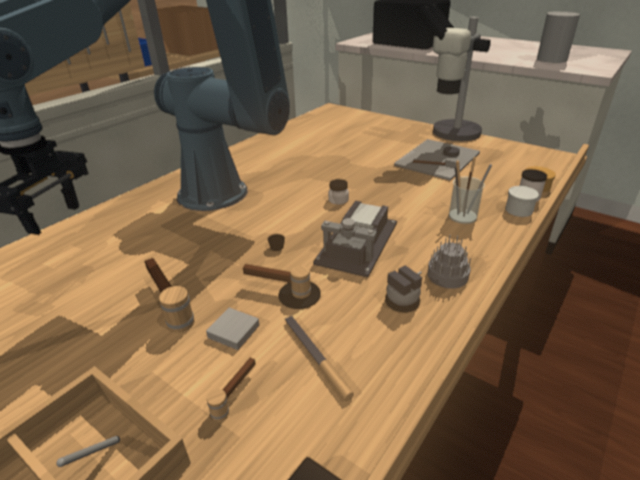

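Mallet candidates in the top view are (370,257) mid-sized on the round pad, (466,320) large, and (500,223) small. The one at (370,257) fits: it is middle-sized and stands on the black pad. Next I measure it and confirm it in a crop.

```bash
cat > h.py <<'E'
import numpy as np, cv2
from scipy.spatial.transform import Rotation as R
def cloud(im):
    z=im["z_map"].astype(float); v,u=np.mgrid[0:480,0:640]
    c=np.stack([(u-im["cx"])/im["fx"]*z,(v-im["cy"])/im["fy"]*z,z],-1)
    E=im["extrinsics"]; p=(c-E[:3,3])@E[:3,:3]; p[z==0]=np.nan; return p
def ray(im,u,v,h):
    E=im["extrinsics"]; o=-E[:3,:3].T@E[:3,3]
    d=E[:3,:3].T@np.array([(u-im["cx"])/im["fx"],(v-im["cy"])/im["fy"],1]); return o+d*(h-o[2])/d[2]
def rect(p):
    r=cv2.minAreaRect((p[:,:2]*1000).astype(np.float32)); return np.round(r[0],1),np.round(r[1],1),round(r[2],2)
E
python3 - <<'E'
from h import *
im=dict(np.load("top0.npz")); p=cloud(im); c=im["color"].astype(int)
v,u=np.mgrid[0:480,0:640]; Z=p[...,2]
box=lambda a,b,cc,d:(u>=a)&(u<b)&(v>=cc)&(v<d)
print("bench z",np.nanmedian(Z[340:400,20:150]))
st=box(200,335,212,310)
for lo,hi in [(.008,.03),(.008,.13),(.035,.053),(.053,.06),(.06,.07),(.09,.105),(.105,.12)]:
    m=st&(Z>lo)&(Z<hi); print("stand",lo,hi,m.sum(),rect(p[m]) if m.sum()>5 else '',np.nanmedian(Z[m]))
w=st&(c.min(-1)>170); print("white",w.sum(),rect(p[w]),np.nanmedian(Z[w]))
ml=box(340,405,230,320)
for lo,hi in [(.003,.012),(.04,.063),(.064,.08)]:
    m=ml&(Z>lo)&(Z<hi); print("mallet",lo,hi,m.sum(),rect(p[m]),p[m].mean(0).round(4),np.nanmedian(Z[m]), np.nanpercentile(p[m],[1,99],axis=0)[:,:2].round(3).tolist())
crop=im["color"][200:325,195:415,::-1]; cv2.imwrite("pics/crop.png",cv2.resize(crop,(792,450),interpolation=cv2.INTER_CUBIC))
E
```

```text
bench z 0.0011762873122522445
stand 0.008 0.03 2264 (array([556.2,  26.9]), array([332.3, 242.5]), 88.5) 0.012689573887390537
stand 0.008 0.13 6311 (array([556.2,  26.9]), array([332.3, 242.5]), 88.5) 0.05064958172677765
stand 0.035 0.053 1205 (array([549.6,  35. ]), array([100.8, 227.2]), 13.33) 0.04904205681151598
stand 0.053 0.06 1195 (array([549.7,  34.3]), array([100.9, 226.2]), 13.61) 0.05713375385535835
stand 0.06 0.07 944 (array([549.2,  36.3]), array([102.4, 222.8]), 14.57) 0.06258416539728426
stand 0.09 0.105 527 (array([569.1, -44. ]), array([140.7,  39.1]), 7.52) 0.09484508847830567
stand 0.105 0.12 140 (array([568.6, -43.9]), array([30.3, 28.4]), 88.29) 0.11310685808940996
white 246 (array([536.7,  92.3]), array([52.3, 92.9]), 14.68) 0.058831344232071585
mallet 0.003 0.012 1390 (array([ 516.7, -237.5]), array([162.9, 224.8]), 88.91) [ 0.5335 -0.2307  0.0057] 0.005260602230507639 [[0.407, -0.317], [0.627, -0.157]]
mallet 0.04 0.063 412 (array([ 500. , -242.7]), array([164.2,  28.7]), 24.53) [ 0.4837 -0.2489  0.0561] 0.056554091703917196 [[0.424, -0.276], [0.562, -0.204]]
mallet 0.064 0.08 255 (array([ 507.8, -252.3]), array([157.6,  42.4]), 29.03) [ 0.5575 -0.2249  0.0702] 0.0703118154461321 [[0.537, -0.246], [0.578, -0.205]]
```

View pics/crop.png

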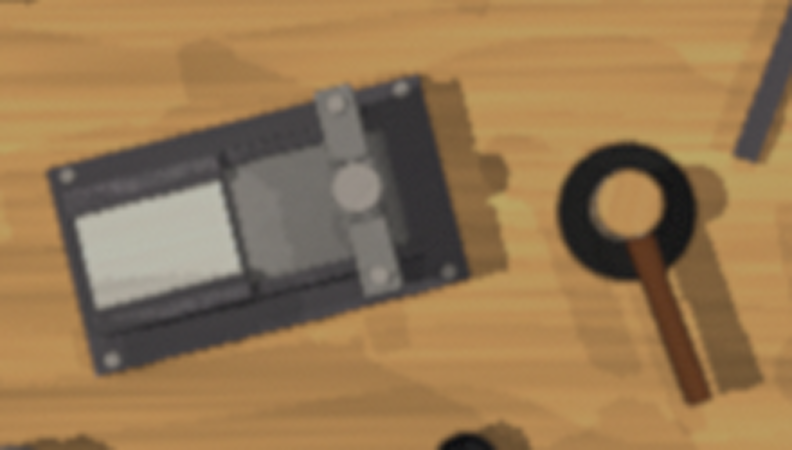

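The crop confirms it: the middle-sized mallet stands on the black pad with its head at crop (628,203) and its handle running to (697,395). The stand has its magazine on the left and the punch at crop (357,187). Next are precise fits.

```bash
python3 - <<'E'
from h import *
im=dict(np.load("top0.npz")); p=cloud(im); c=im["color"].astype(int)
v,u=np.mgrid[0:480,0:640]
box=lambda a,b,cc,d:(u>=a)&(u<b)&(v>=cc)&(v<d)
def pts(m,h): return np.array([ray(im,a,b,h)[:2] for b,a in np.argwhere(m)])
def big(m):
    n,l,s,_=cv2.connectedComponentsWithStats(m.astype(np.uint8)); return l==1+np.argmax(s[1:,4])
w=big(box(200,275,235,310)&(c.min(-1)>140)); P=pts(w,.058); print("white",rect(P),w.sum(),P.mean(0))
hsv=cv2.cvtColor(im["color"],cv2.COLOR_RGB2HSV)
nd=big(box(200,340,212,312)&(hsv[...,1]<90)); P=pts(nd,.012); print("stand(non-wood)",rect(P),nd.sum())
# screws / corners from crop
cr=np.array([[48,172],[422,75],[468,275],[98,375]])/3.6+[195,200]
C=np.array([ray(im,a-.4,b-.4,.012)[:2] for a,b in cr]); print("corners ctr",C.mean(0),np.linalg.norm(np.diff(C,axis=0),axis=1))
d=(C[1]-C[0]+C[2]-C[3]); print("feed ang",np.degrees(np.arctan2(d[1],d[0])))
sc=np.array([[67,175],[401,88],[448,271],[112,359]])/3.6+[195,200]
S=np.array([ray(im,a-.4,b-.4,.013)[:2] for a,b in sc]); print("screws ctr",S.mean(0)); d=(S[1]-S[0]+S[2]-S[3]); print(np.degrees(np.arctan2(d[1],d[0])))
Z=p[...,2]
m=big(box(270,320,230,270)&(Z>.105)); print("punch",pts(m,.1125).mean(0),m.sum())
ml=box(340,405,230,320)
m=big(ml&(Z>.064)); P=pts(m,.07); print("head",P.mean(0),rect(P))
red=big(ml&(c[...,0]-c[...,2]>35)&(c[...,0]<150)&(Z>.045)&(Z<.066)); P=pts(red,.057).astype(np.float32)
l=cv2.fitLine(P,cv2.DIST_L2,0,.01,.01).ravel(); print("handle",red.sum(),l,np.degrees(np.arctan2(l[1],l[0])),rect(P))
bl=big(ml&(c.max(-1)<60)); P=pts(bl,.006); print("pad",cv2.minEnclosingCircle((P*1000).astype(np.float32)))
E
```

```text
white (array([536.9,  92.2]), array([60.2, 98.3]), 13.59) 1001 [0.53711293 0.09183603]
stand(non-wood) (array([554.6,  29.2]), array([154.3, 267.8]), 13.77) 6304
corners ctr [0.5520675  0.02766075] [0.26978904 0.14397298 0.26538531]
feed ang -76.03603178427629
screws ctr [0.55266474 0.0290352 ]
-76.22679913207094
punch [ 0.56875833 -0.0437759 ] 140
head [ 0.55798572 -0.2247359 ] (array([ 557.8, -225.3]), array([41.2, 41.1]), 89.07)
handle 378 [ 0.9463765   0.32306585  0.48000938 -0.2512557 ] 18.848434 (array([ 480.7, -250.7]), array([121.1,  19.1]), 19.04)
pad ((556.47998046875, -230.28977966308594), 47.34284210205078)
```

```bash
cat >> h.py <<'E'
O=np.array([.554,.0193]); YS=np.array([-.235,.972]); XS=np.array([.972,.235])
def down(zx,zy,cur):
    z=np.array([zx,zy,0])/np.hypot(zx,zy); x=np.array([0,0,-1.])
    if z@cur[:,2]<0: z=-z
    return np.stack([x,np.cross(z,x),z],1)
def plan(pos,M=None):
    from cell import telemetry
    s=telemetry.observe(); q=s["orientation"]; C=R.from_quat([q[1],q[2],q[3],q[0]]).as_matrix()
    M=C if M is None else M
    t=C.T@(np.array(pos)-s["ee_pos"]); w=R.from_matrix(C.T@M).as_rotvec()
    print("t",s["time_s"],"pos",s["ee_pos"].round(4),"F",s["wrist_force"].round(1),"T",s["wrist_torque"].round(2),"w",round(s["width"],3))
    print("rows",(t/.3).round(4),(np.degrees(w)/45).round(4),"mm",(t*1000).round(1)); return C
E
python3 - <<'E'
from h import *
from cell import telemetry
q=telemetry.observe()["orientation"]; C=R.from_quat([q[1],q[2],q[3],q[0]]).as_matrix(); print(C.round(3))
M=down(*XS,C); e=O+.142*YS; plan([*e,.3],M)
E
```

```text
[[-0.     0.939  0.345]
 [ 0.002  0.345 -0.939]
 [-1.     0.    -0.002]]
t 0.1 pos [ 0.1981 -0.5396  0.4039] F [-1.4 -0.   0.3] T [ 0.   -0.   -0.06] w 1.0
rows [ 0.3497  1.8095 -1.8097] [-1.8541e+00 -1.3000e-03 -1.7000e-03] mm [ 104.9  542.8 -542.9]
```

Request:
{"op": "apply_moves", "data": {"commands": [0, 0.9, -0.9, -0.93, 0, 0, 0, 0.9, -0.9, -0.93, 0, 0, 0, 0.9, -0.9, -0.93, 0, 0, 0, 0.9, -0.9, -0.93, 0, 0, 0, 0.9, -0.9, -0.93, 0, 0, 0, 0.9, -0.9, -0.93, 0, 0, 0, 0.9, -0.9, -0.93, 0, 0, 0, 0.9, -0.9, -0.93, 0, 0, 0, 0.9, -0.9, -0.93, 0, 0], "claw": -1, "grip_force": 40}}

```text
time_s: 1.23
ee_pos: [0.3582, -0.1945, 0.4046]
orientation: [0.686, 0.172, 0.686, -0.172]
wrist_force: [-0.4, 0.5, -0.4]
width: 0.012
```

```bash
python3 - <<'E'
from h import *
from cell import telemetry
q=telemetry.observe()["orientation"]; C=R.from_quat([q[1],q[2],q[3],q[0]]).as_matrix()
plan([*(O+.142*YS),.3],down(*XS,C))
E
```

```text
t 1.225 pos [ 0.3582 -0.1945  0.4046] F [-0.4  0.5 -0.4] T [ 0.01 -0.07  0.01] w 0.012
rows [ 0.3484  1.2897 -0.0746] [-9.263e-01 -5.000e-04  3.000e-04] mm [104.5 386.9 -22.4]
```

Request:
{"op": "apply_moves", "data": {"commands": [0.1, 1.0, -0.05, -0.926, 0, 0, 0.1, 1.0, -0.05, -0.926, 0, 0, 0.1, 1.0, -0.05, -0.926, 0, 0, 0.1, 1.0, -0.05, -0.926, 0, 0, 0.1, 1.0, -0.05, -0.926, 0, 0, 0.1, 1.0, -0.05, -0.926, 0, 0, 0.1, 1.0, -0.05, -0.926, 0, 0]}}

```text
time_s: 2.1
ee_pos: [0.4864, 0.0773, 0.3743]
orientation: [0.702, -0.084, 0.703, 0.084]
wrist_force: [0.3, 0.3, -0.5]
width: 0.004
```

```bash
python3 - <<'E'
from h import *
from cell import telemetry
q=telemetry.observe()["orientation"]; C=R.from_quat([q[1],q[2],q[3],q[0]]).as_matrix()
plan([*(O+.150*YS),.3],down(*XS,C))
E
```

```text
t 2.1 pos [0.4864 0.0773 0.3743] F [ 0.3  0.3 -0.5] T [-0.02 -0.08 -0.01] w 0.004
rows [0.2473 0.2592 0.174 ] [ 0.0001 -0.0015  0.0003] mm [74.2 77.8 52.2]
```

Request:
{"op": "apply_moves", "data": {"commands": [0.247, 0.259, 0.174, 0, 0, 0, 0.247, 0.259, 0.174, 0, 0, 0, 0.247, 0.259, 0.174, 0, 0, 0, 0.247, 0.259, 0.174, 0, 0, 0]}}

```text
time_s: 2.6
ee_pos: [0.5189, 0.1647, 0.3011]
orientation: [0.702, -0.084, 0.702, 0.083]
wrist_force: [-0.4, -0.7, 0.2]
width: 0.008
```

```bash
python3 - <<'E'
from h import *
from cell import telemetry,vision
im=vision.get_image("wrist"); np.savez("wrist1.npz",**im); cv2.imwrite("pics/w1.png",im["color"][:,:,::-1])
E=im["extrinsics"]; 
for y in [.025,.125]:
  for x in [-.0315,.0315]:
    P=E[:3,:3]@np.array([*(O+x*XS+y*YS),.058])+E[:3,3]; print(x,y,(im["fx"]*P[0]/P[2]+im["cx"]).round(1),(im["fy"]*P[1]/P[2]+im["cy"]).round(1))
plan([*(O+.139*YS),.219])
E
```

```text
-0.0315 0.025 285.8 392.8
0.0315 0.025 362.1 392.8
-0.0315 0.125 280.9 282.5
0.0315 0.125 367.1 282.6
t 2.65 pos [0.519  0.1647 0.3018] F [ 0.7 -0.7 -0.3] T [-0.05 -0.11  0.01] w 0.008
rows [ 0.2761 -0.0349 -0.001 ] [0. 0. 0.] mm [ 82.8 -10.5  -0.3]
```

View pics/w1.png

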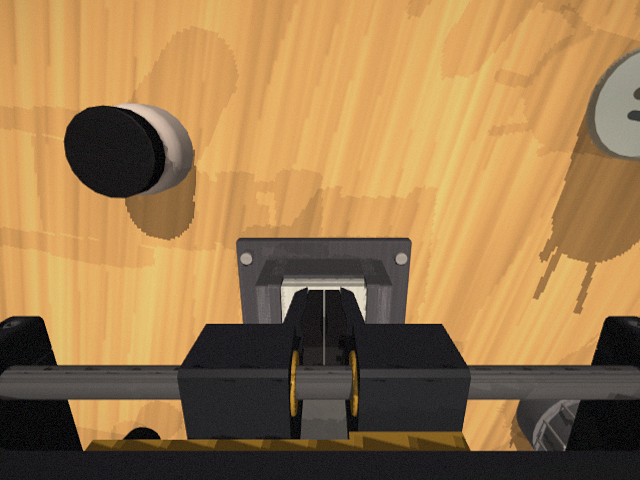

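The wrist view shows the blank's exposed rear edge at about row 279, columns 282–366. I predicted 282 and 281–367, so the estimate holds. Next I lower behind that edge.

Request:
{"op": "apply_moves", "data": {"commands": [0.15, -0.012, 0, 0, 0, 0, 0.22, -0.012, 0, 0, 0, 0, 0.276, -0.012, 0, 0, 0, 0, 0.276, -0.012, 0, 0, 0, 0, 0.276, -0.012, 0, 0, 0, 0]}}

```text
time_s: 3.28
ee_pos: [0.52, 0.1627, 0.2191]
orientation: [0.703, -0.084, 0.701, 0.084]
wrist_force: [0.7, -0.3, -0.1]
width: 0.004
```

```bash
python3 - <<'E'
from h import *
plan([*(O+.019*YS),.219])
E
```

```text
t 3.275 pos [0.52   0.1627 0.2191] F [ 0.7 -0.3 -0.1] T [-0.01 -0.06  0.01] w 0.004
rows [ 0.0006 -0.4279 -0.0028] [0. 0. 0.] mm [   0.2 -128.4   -0.8]
```

Request:
{"op": "apply_moves", "data": {"commands": [0, -0.02, 0, 0, 0, 0, 0, -0.04, 0, 0, 0, 0, 0, -0.06, 0, 0, 0, 0, 0, -0.08, 0, 0, 0, 0, 0, -0.1, 0, 0, 0, 0, 0, -0.12, -0.001, 0, 0, 0, 0, -0.14, -0.001, 0, 0, 0, 0, -0.16, -0.001, 0, 0, 0, 0, -0.18, -0.001, 0, 0, 0, 0, -0.2, -0.001, 0, 0, 0, 0, -0.22, -0.002, 0, 0, 0, 0, -0.24, -0.002, 0, 0, 0, 0, -0.26, -0.002, 0, 0, 0, 0, -0.28, -0.002, 0, 0, 0, 0, -0.3, -0.002, 0, 0, 0]}}

```text
time_s: 5.15
ee_pos: [0.54, 0.0757, 0.218]
orientation: [0.702, -0.084, 0.702, 0.085]
wrist_force: [-1.9, 7.7, 5.5]
width: 0.005
```

```bash
python3 - <<'E'
from h import *
plan([*(O+.019*YS),.219])
E
```

```text
t 5.15 pos [0.54   0.0757 0.218 ] F [-1.9  7.7  5.5] T [ 1.07  0.14 -0.  ] w 0.005
rows [-0.0034 -0.1304  0.001 ] [0. 0. 0.] mm [ -1.  -39.1   0.3]
```

Request:
{"op": "apply_moves", "data": {"commands": [0, -0.02, 0, 0, 0, 0, 0, -0.04, 0, 0, 0, 0, 0, -0.06, 0, 0, 0, 0, 0, -0.08, 0, 0, 0, 0, 0, -0.1, 0, 0, 0, 0, 0, -0.107, 0, 0, 0, 0, 0, -0.113, 0, 0, 0, 0, 0, -0.12, 0, 0, 0, 0]}}

```text
time_s: 6.15
ee_pos: [0.5486, 0.0404, 0.218]
orientation: [0.702, -0.084, 0.702, 0.084]
wrist_force: [-2.0, 5.1, 5.2]
width: 0.004
```

```bash
python3 - <<'E'
from h import *
plan([*(O+.019*YS),.219])
E
```

```text
t 6.15 pos [0.5486 0.0404 0.218 ] F [-2.   5.1  5.2] T [ 0.74  0.08 -0.05] w 0.004
rows [-0.0034 -0.0093  0.001 ] [0. 0. 0.] mm [-1.  -2.8  0.3]
```

Now 1 mm steps until the stop shows in the force.

Request:
{"op": "apply_moves", "data": {"commands": [0, -0.0033, 0, 0, 0, 0, 0, -0.0067, 0, 0, 0, 0, 0, -0.0067, 0, 0, 0, 0]}}

```text
time_s: 6.52
ee_pos: [0.5491, 0.0384, 0.218]
orientation: [0.702, -0.084, 0.702, 0.084]
wrist_force: [-0.7, 4.1, 5.3]
width: 0.005
```

Request:
{"op": "apply_moves", "data": {"commands": [0, -0.0033, 0, 0, 0, 0, 0, -0.005, 0, 0, 0, 0, 0, -0.005, 0, 0, 0, 0]}}

```text
time_s: 6.9
ee_pos: [0.5494, 0.037, 0.218]
orientation: [0.702, -0.084, 0.702, 0.084]
wrist_force: [-1.1, 4.4, 4.5]
width: 0.004
```

Request:
{"op": "apply_moves", "data": {"commands": [0, -0.0033, 0, 0, 0, 0, 0, -0.0067, 0, 0, 0, 0, 0, -0.0067, 0, 0, 0, 0]}}

```text
time_s: 7.28
ee_pos: [0.5496, 0.0362, 0.218]
orientation: [0.702, -0.083, 0.702, 0.085]
wrist_force: [-3.3, 11.7, 6.8]
width: 0.003
```

Request:
{"op": "apply_moves", "data": {"commands": [0, -0.0033, 0, 0, 0, 0, 0, -0.005, 0, 0, 0, 0, 0, -0.005, 0, 0, 0, 0]}}

```text
time_s: 7.65
ee_pos: [0.5497, 0.0358, 0.2179]
orientation: [0.702, -0.082, 0.702, 0.086]
wrist_force: [-4.1, 16.7, 7.7]
width: 0.003
```

The force rose to 17 N, so the blank is at the stop. I back off slightly and lift straight up.

Request:
{"op": "apply_moves", "data": {"commands": [0, 0.012, 0, 0, 0, 0, -0.03, 0.012, 0, 0, 0, 0, -0.1, 0.012, 0, 0, 0, 0, -0.25, 0.012, 0, 0, 0, 0, -0.38, 0.012, 0, 0, 0, 0, -0.38, 0.012, 0, 0, 0, 0]}}

```text
time_s: 8.4
ee_pos: [0.5505, 0.0363, 0.3355]
orientation: [0.704, -0.085, 0.7, 0.083]
wrist_force: [-0.6, -0.1, -1.6]
width: 0.002
```

```bash
python3 - <<'E'
from h import *
from cell import telemetry,vision
im=vision.get_image("top"); np.savez("top1.npz",**im); p=cloud(im); v,u=np.mgrid[0:480,0:640]
im2=vision.get_image("scene"); crop=im2["color"][185:285,300:420,::-1]
cv2.imwrite("pics/chk.png",np.hstack([cv2.resize(im["color"][210:310,200:320,::-1],(400,333),interpolation=2),cv2.resize(crop,(400,333),interpolation=2)]))
q=telemetry.observe()["orientation"]; C=R.from_quat([q[1],q[2],q[3],q[0]]).as_matrix()
a=np.radians(18.95); hx=np.array([np.cos(a),np.sin(a)]); g=np.array([.5578,-.2252])-.055*hx; print(g)
plan([*g,.333],down(-hx[1],hx[0],C))
E
```

```text
[ 0.50578087 -0.24306086]
t 8.5 pos [0.5491 0.0366 0.3317] F [-0.7 -0.1 -1.3] T [ 0.02 -0.07  0.01] w 0.005
rows [-0.0038 -0.8718 -0.3605] [1.8823e+00 3.0000e-04 7.0000e-04] mm [  -1.1 -261.6 -108.1]
```

View pics/chk.png

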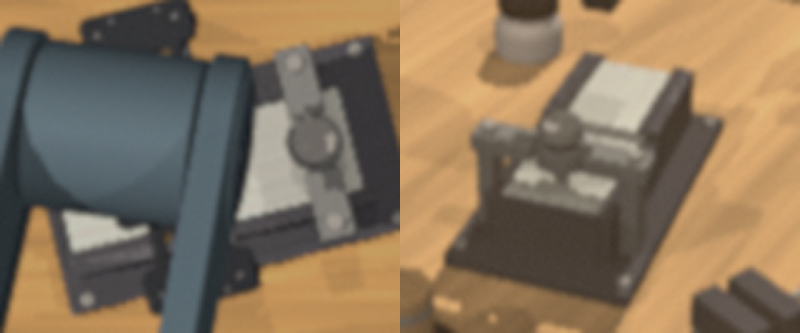

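The blank lies under the punch at the stop and the next one shows in the magazine mouth. On to the mallet.

Request:
{"op": "apply_moves", "data": {"commands": [0, -0.872, -0.36, 0.94, 0, 0, 0, -0.872, -0.36, 0.94, 0, 0, 0, -0.872, -0.36, 0.94, 0, 0, 0, -0.872, -0.36, 0.94, 0, 0, 0, -0.872, -0.36, 0.94, 0, 0, 0, -0.872, -0.36, 0.94, 0, 0], "claw": 0.2}}

```text
time_s: 9.25
ee_pos: [0.5051, -0.2448, 0.3299]
orientation: [0.684, 0.176, 0.686, -0.176]
wrist_force: [0.6, 0.5, -0.2]
width: 0.601
```

```bash
python3 - <<'E'
from h import *
from cell import telemetry
q=telemetry.observe()["orientation"]; C=R.from_quat([q[1],q[2],q[3],q[0]]).as_matrix()
a=np.radians(18.95); hx=np.array([np.cos(a),np.sin(a)]); g=np.array([.5578,-.2252])-.055*hx
plan([*g,.27],down(-hx[1],hx[0],C))
E
```

```text
t 9.25 pos [ 0.5051 -0.2448  0.3299] F [ 0.6  0.5 -0.2] T [-0.01 -0.05 -0.01] w 0.601
rows [ 1.995e-01  6.100e-03 -1.000e-04] [ 0.9377 -0.0039  0.0015] mm [59.9  1.8 -0. ]
```

Request:
{"op": "apply_moves", "data": {"commands": [0.05, 0.006, 0, 0.938, 0, 0, 0.1, 0.006, 0, 0.938, 0, 0, 0.15, 0.006, 0, 0.938, 0, 0, 0.2, 0.006, 0, 0.938, 0, 0, 0.2, 0.006, 0, 0.938, 0, 0, 0.2, 0.006, 0, 0.938, 0, 0]}}

```text
time_s: 10.0
ee_pos: [0.5073, -0.2403, 0.2717]
orientation: [0.577, 0.409, 0.577, -0.408]
wrist_force: [0.2, 0.4, 0.3]
width: 0.6
```

```bash
python3 - <<'E'
from h import *
from cell import telemetry,vision
im=vision.get_image("wrist"); cv2.imwrite("pics/w2.png",im["color"][:,:,::-1])
im=vision.get_image("top"); p=cloud(im); 
v,u=np.mgrid[0:480,0:640]; rel=p[...,:2]-O; sx=rel@XS; sy=rel@YS; Z=p[...,2]
for lo,hi in [(.03,.12),(-.04,0.005),(-.085,-.055)]:
    m=(abs(sx)<.028)&(sy>lo)&(sy<hi)&(Z<.075)&(Z>.02); print(lo,hi,m.sum(),np.nanmedian(Z[m]))
m=(abs(sx)<.028)&(sy>-.05)&(sy<.13)&(Z<.075)&(Z>.02); br=im["color"].min(-1)
for y in np.arange(-.05,.13,.01):
    k=m&(abs(sy-y)<.005); print(round(y,2),k.sum(),np.nanmedian(Z[k]).round(4),np.median(br[k]))
q=telemetry.observe()["orientation"]; C=R.from_quat([q[1],q[2],q[3],q[0]]).as_matrix()
a=np.radians(18.95); hx=np.array([np.cos(a),np.sin(a)]); g=np.array([.5578,-.2252])-.055*hx
plan([*g,.1953],down(-hx[1],hx[0],C))
E
```

```text
0.03 0.12 862 0.05906682667216494
-0.04 0.005 429 0.05675862292289858
-0.085 -0.055 47 0.05616483909003404
-0.05 25 0.0567 149.0
-0.04 95 0.0567 163.0
-0.03 93 0.0571 164.0
-0.02 95 0.0567 164.0
-0.01 96 0.0572 164.0
0.0 94 0.0567 165.0
0.01 88 0.0541 140.0
0.02 92 0.0485 95.0
0.03 105 0.0583 179.0
0.04 94 0.06 180.0
0.05 98 0.059 180.0
0.06 95 0.0593 180.0
0.07 98 0.0587 180.0
0.08 95 0.059 180.0
0.09 92 0.0589 180.0
0.1 99 0.0592 180.0
0.11 96 0.0598 180.0
0.12 95 0.0591 179.0
t 10.1 pos [ 0.5074 -0.2408  0.2724] F [-0.6 -0.3  0.2] T [0.02 0.01 0.01] w 0.595
rows [ 0.2569 -0.0078  0.0052] [ 0.0082  0.0008 -0.0006] mm [77.1 -2.3  1.6]
```

View pics/w2.png

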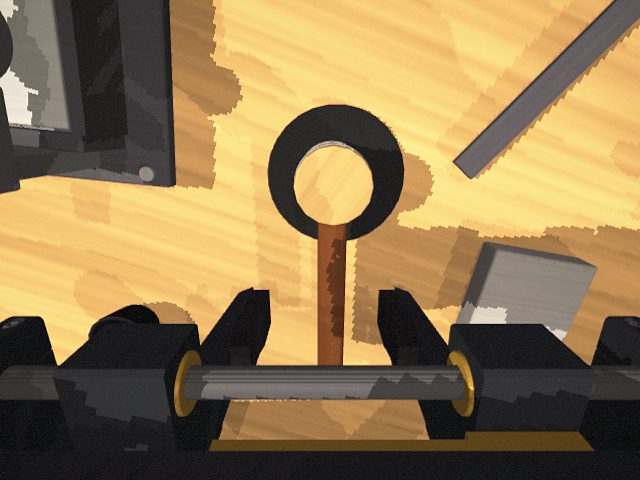

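The blanks check out: blank 1 is flat with its top at about 57 mm and its rear edge near y=+10, and blank 2 has its top at about 59 mm, at the lips. In the wrist view the mallet head is at (333,183) and the handle passes between the fingers near column 330. Next I lower and grip.

Request:
{"op": "apply_moves", "data": {"commands": [0.1, -0.008, 0.005, 0.008, 0, 0, 0.2, -0.008, 0.005, 0.008, 0, 0, 0.262, -0.008, 0.005, 0.008, 0, 0, 0.262, -0.008, 0.005, 0.008, 0, 0, 0.262, -0.008, 0.005, 0.008, 0, 0]}}

```text
time_s: 10.72
ee_pos: [0.5059, -0.2436, 0.1943]
orientation: [0.576, 0.411, 0.574, -0.412]
wrist_force: [-0.4, -0.6, 0.7]
width: 0.601
```

Request:
{"op": "apply_moves", "data": {"commands": [0, 0, 0, 0, 0, 0, 0, 0, 0, 0, 0, 0, 0, 0, 0, 0, 0, 0, 0, 0, 0, 0, 0, 0, 0, 0, 0, 0, 0, 0, 0, 0, 0, 0, 0, 0], "claw": -1, "grip_force": 60}}

```text
time_s: 11.48
ee_pos: [0.5054, -0.2433, 0.1934]
orientation: [0.575, 0.412, 0.575, -0.412]
wrist_force: [-0.5, -0.1, 2.8]
width: 0.195
```

```bash
python3 - <<'E'
from h import *
plan([.5,-.24,.3])
E
```

```text
t 11.475 pos [ 0.5054 -0.2433  0.1934] F [-0.5 -0.1  2.8] T [0.01 0.03 0.04] w 0.195
rows [-0.3554 -0.0135 -0.0162] [0. 0. 0.] mm [-106.6   -4.1   -4.9]
```

Request:
{"op": "apply_moves", "data": {"commands": [-0.05, 0, 0, 0, 0, 0, -0.15, 0, 0, 0, 0, 0, -0.25, 0, 0, 0, 0, 0, -0.35, 0, 0, 0, 0, 0, -0.43, 0, 0, 0, 0, 0, -0.43, 0, 0, 0, 0, 0]}}

```text
time_s: 12.22
ee_pos: [0.5058, -0.2435, 0.3246]
orientation: [0.577, 0.411, 0.573, -0.412]
wrist_force: [0.1, 0.2, -2.5]
width: 0.194
```

```bash
python3 - <<'E'
from h import *
from cell import vision
im=vision.get_image("top"); p=cloud(im); Z=p[...,2]
C=plan([.5054+.011,-.2433+.181,.324])
v,u=np.mgrid[0:480,0:640]
m=(abs(p[...,0]-.5575)<.04)&(abs(p[...,1]+.225)<.05)&(Z>.17)
print(m.sum()); q=p[m]; print(np.nanpercentile(q,[2,50,98],axis=0).round(3), rect(q))
m=(abs(p[...,0]-.5575)<.03)&(abs(p[...,1]+.225)<.03)&(Z>.19)&(Z<.21); q=p[m]; A=np.c_[q[:,:2],np.ones(len(q))]; print("slopes",np.linalg.lstsq(A,q[:,2],rcond=None)[0])
im2=vision.get_image("scene"); cv2.imwrite("pics/s2.png",cv2.resize(im2["color"][130:330,180:440,::-1],(780,600),interpolation=2))
E
```

```text
t 12.275 pos [ 0.5053 -0.2432  0.3229] F [-0.2  0.3 -4.8] T [-0.06  0.2   0.05] w 0.199
rows [-0.0043  0.2293 -0.5588] [0. 0. 0.] mm [  -1.3   68.8 -167.6]
1360
[[ 0.518 -0.269  0.198]
 [ 0.536 -0.218  0.507]
 [ 0.573 -0.179  0.527]] (array([ 549.1, -225. ]), array([100.,  62.]), 89.96)
slopes [-0.10416701 -0.20854179  0.21475943]
```

View pics/s2.png

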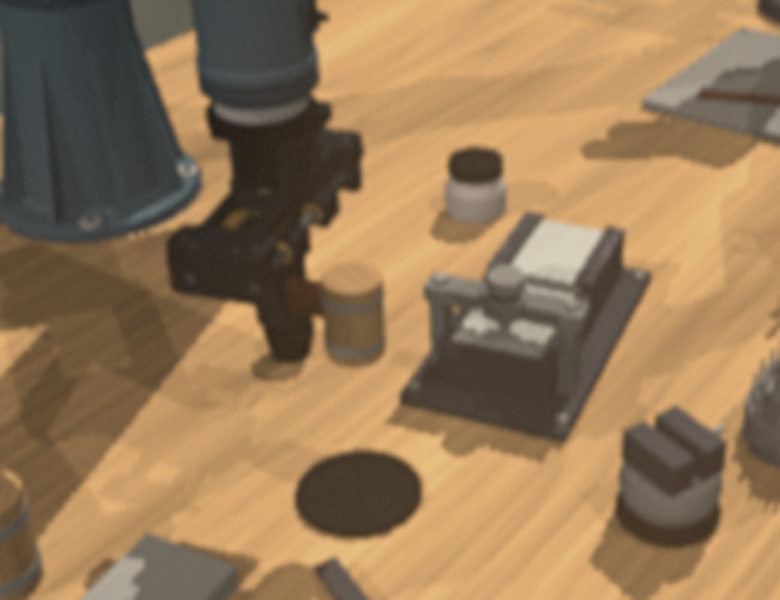

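The mallet is held upright, and the pad is empty at (358,492). Next I move over the punch.

Request:
{"op": "apply_moves", "data": {"commands": [0, 0.06, -0.14, 0, 0, 0, 0, 0.12, -0.28, 0, 0, 0, 0, 0.17, -0.42, 0, 0, 0, 0, 0.229, -0.559, 0, 0, 0, 0, 0.229, -0.559, 0, 0, 0, 0, 0.229, -0.559, 0, 0, 0, 0, 0.229, -0.559, 0, 0, 0]}}

```text
time_s: 13.2
ee_pos: [0.5162, -0.0634, 0.3217]
orientation: [0.574, 0.412, 0.575, -0.412]
wrist_force: [-0.5, 0.7, -3.2]
width: 0.199
```

```bash
python3 - <<'E'
from h import *
from cell import vision
plan([.5054+.011,-.2433+.181,.3023])
im=vision.get_image("wrist"); cv2.imwrite("pics/w3.png",im["color"][:,:,::-1])
im2=vision.get_image("scene"); cv2.imwrite("pics/s3.png",cv2.resize(im2["color"][130:330,250:450,::-1],(600,600),interpolation=2))
E
```

```text
t 13.2 pos [ 0.5162 -0.0634  0.3217] F [-0.5  0.7 -3.2] T [0.   0.12 0.01] w 0.199
rows [ 0.0647  0.0017 -0.0032] [0. 0. 0.] mm [19.4  0.5 -1. ]
```

View pics/s3.png

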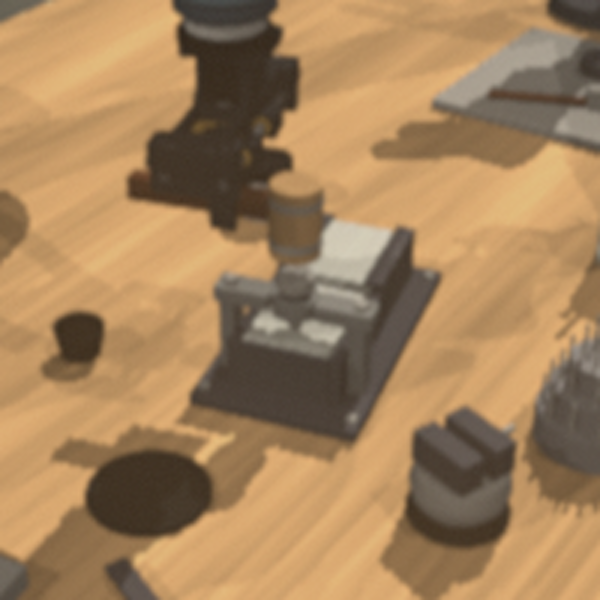

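The head is right above the punch, so I lower it in small steps.

Request:
{"op": "apply_moves", "data": {"commands": [0.03, 0.001, -0.003, 0, 0, 0, 0.06, 0.001, -0.003, 0, 0, 0, 0.07, 0.001, -0.003, 0, 0, 0, 0.08, 0.001, -0.003, 0, 0, 0, 0.08, 0.001, -0.003, 0, 0, 0]}}

```text
time_s: 13.92
ee_pos: [0.5164, -0.0614, 0.2983]
orientation: [0.575, 0.412, 0.575, -0.412]
wrist_force: [-1.9, 0.1, -0.3]
width: 0.195
```

Request:
{"op": "apply_moves", "data": {"commands": [0.004, 0, 0, 0, 0, 0, 0.008, 0, 0, 0, 0, 0, 0.01, 0, 0, 0, 0, 0, 0.01, 0, 0, 0, 0, 0]}}

```text
time_s: 14.42
ee_pos: [0.5165, -0.0614, 0.2954]
orientation: [0.575, 0.412, 0.575, -0.412]
wrist_force: [-1.1, -0.1, 0.7]
width: 0.199
```

Request:
{"op": "apply_moves", "data": {"commands": [0.0033, 0, 0, 0, 0, 0, 0.0067, 0, 0, 0, 0, 0, 0.0067, 0, 0, 0, 0, 0]}}

```text
time_s: 14.8
ee_pos: [0.5164, -0.0615, 0.2936]
orientation: [0.575, 0.412, 0.575, -0.412]
wrist_force: [-3.0, 0.3, 3.9]
width: 0.197
```

Request:
{"op": "apply_moves", "data": {"commands": [0.0033, 0, 0, 0, 0, 0, 0.0033, 0, 0, 0, 0, 0]}}

```text
time_s: 15.05
ee_pos: [0.5163, -0.0616, 0.2931]
orientation: [0.575, 0.411, 0.575, -0.412]
wrist_force: [-6.1, 1.0, 9.6]
width: 0.199
```

About 12 N on the punch, well above what is needed. I lift and go back to the pad.

Request:
{"op": "apply_moves", "data": {"commands": [0, 0, 0, 0, 0, 0, -0.02, 0, 0, 0, 0, 0, -0.06, 0, 0, 0, 0, 0, -0.11, 0, 0, 0, 0, 0, -0.11, 0, 0, 0, 0, 0]}}

```text
time_s: 15.68
ee_pos: [0.5169, -0.0615, 0.3269]
orientation: [0.576, 0.412, 0.574, -0.411]
wrist_force: [0.7, 0.3, -2.9]
width: 0.196
```

```bash
python3 - <<'E'
from h import *
plan([.5054,-.2433,.325])
E
```

```text
t 15.675 pos [ 0.5169 -0.0615  0.3269] F [ 0.7  0.3 -2.9] T [-0.03  0.18  0.03] w 0.196
rows [ 0.0067 -0.2316  0.5611] [0. 0. 0.] mm [  2.  -69.5 168.3]
```

Request:
{"op": "apply_moves", "data": {"commands": [0, -0.06, 0.14, 0, 0, 0, 0, -0.12, 0.28, 0, 0, 0, 0, -0.17, 0.42, 0, 0, 0, 0, -0.232, 0.561, 0, 0, 0, 0, -0.232, 0.561, 0, 0, 0, 0, -0.232, 0.561, 0, 0, 0, 0, -0.232, 0.561, 0, 0, 0]}}

```text
time_s: 16.55
ee_pos: [0.5047, -0.242, 0.3249]
orientation: [0.575, 0.411, 0.576, -0.411]
wrist_force: [-1.2, -0.1, -2.5]
width: 0.193
```

```bash
python3 - <<'E'
from h import *
from cell import vision
plan([.5054,-.2433,.1964])
im2=vision.get_image("scene"); cv2.imwrite("pics/s4.png",cv2.resize(im2["color"][180:330,200:400,::-1],(800,600),interpolation=2))
E
```

```text
t 16.55 pos [ 0.5047 -0.242   0.3249] F [-1.2 -0.1 -2.5] T [-0.05  0.15  0.1 ] w 0.193
rows [0.4284 0.0008 0.0052] [0. 0. 0.] mm [128.5   0.3   1.6]
```

View pics/s4.png

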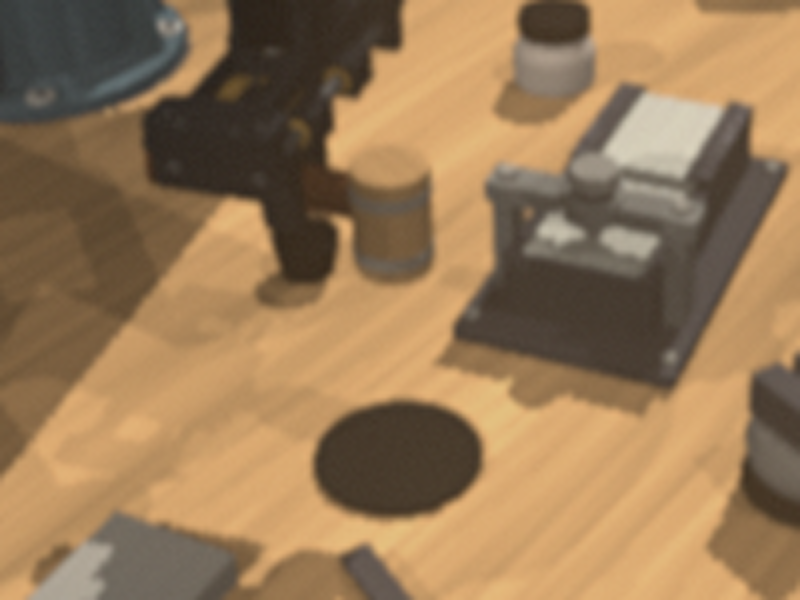

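The mallet is still upright and the pad is clear at (398,458). I lower it and set it down.

Request:
{"op": "apply_moves", "data": {"commands": [0.1, 0.001, 0.005, 0, 0, 0, 0.2, 0.001, 0.005, 0, 0, 0, 0.3, 0.001, 0.005, 0, 0, 0, 0.38, 0.001, 0.005, 0, 0, 0, 0.41, 0.001, 0.005, 0, 0, 0, 0.422, 0.001, 0.005, 0, 0, 0, 0.422, 0.001, 0.005, 0, 0, 0]}}

```text
time_s: 17.48
ee_pos: [0.5059, -0.2445, 0.1994]
orientation: [0.576, 0.411, 0.575, -0.411]
wrist_force: [-0.6, 0.6, -2.8]
width: 0.189
```

Request:
{"op": "apply_moves", "data": {"commands": [0.0033, 0, 0, 0, 0, 0, 0.0067, 0, 0, 0, 0, 0, 0.0067, 0, 0, 0, 0, 0]}}

```text
time_s: 17.85
ee_pos: [0.5055, -0.2445, 0.1968]
orientation: [0.575, 0.412, 0.575, -0.412]
wrist_force: [0.8, -0.9, -2.6]
width: 0.194
```

Request:
{"op": "apply_moves", "data": {"commands": [0.004, 0, 0, 0, 0, 0, 0.008, 0, 0, 0, 0, 0, 0.008, 0, 0, 0, 0, 0]}}

```text
time_s: 18.23
ee_pos: [0.5054, -0.2445, 0.1941]
orientation: [0.575, 0.412, 0.575, -0.412]
wrist_force: [-0.2, 0.6, -3.3]
width: 0.195
```

Request:
{"op": "apply_moves", "data": {"commands": [0.0025, 0, 0, 0, 0, 0, 0.0025, 0, 0, 0, 0, 0]}}

```text
time_s: 18.48
ee_pos: [0.5055, -0.2446, 0.1936]
orientation: [0.575, 0.412, 0.575, -0.412]
wrist_force: [-1.3, 0.6, -0.5]
width: 0.198
```

Request:
{"op": "apply_moves", "data": {"commands": [0.003, 0, 0, 0, 0, 0, 0.003, 0, 0, 0, 0, 0]}}

```text
time_s: 18.73
ee_pos: [0.5055, -0.2447, 0.1933]
orientation: [0.575, 0.411, 0.575, -0.412]
wrist_force: [-4.7, 1.2, 6.3]
width: 0.197
```

Request:
{"op": "apply_moves", "data": {"commands": [0, 0, 0, 0, 0, 0, 0, 0, 0, 0, 0, 0, 0, 0, 0, 0, 0, 0, 0, 0, 0, 0, 0, 0, 0, 0, 0, 0, 0, 0], "claw": 0.2}}

```text
time_s: 19.35
ee_pos: [0.5055, -0.2444, 0.1925]
orientation: [0.575, 0.412, 0.575, -0.412]
wrist_force: [0.6, 0.6, 0.4]
width: 0.598
```

Request:
{"op": "apply_moves", "data": {"commands": [-0.05, 0, 0, 0, 0, 0, -0.15, 0, 0, 0, 0, 0, -0.3, 0, 0, 0, 0, 0, -0.5, 0, 0, 0, 0, 0, -0.5, -0.5, 0, 0, 0, 0, -0.5, -0.5, 0, 0, 0, 0, -0.5, -0.5, 0, 0, 0, 0, -0.5, -0.5, 0, 0, 0, 0]}}

```text
time_s: 20.35
ee_pos: [0.3624, -0.2933, 0.3437]
orientation: [0.575, 0.412, 0.574, -0.413]
wrist_force: [-0.3, 0.1, -0.1]
width: 0.598
```

```bash
python3 - <<'E'
from h import *
from cell import vision,telemetry
im=vision.get_image("top"); p=cloud(im); Z=p[...,2]; im2=vision.get_image("scene")
v,u=np.mgrid[0:480,0:640]
m=(abs(p[...,0]-.557)<.04)&(abs(p[...,1]+.226)<.04)&(Z>.064)&(Z<.08); q=p[m]; q=q[q[:,0]>.535]
print("head",m.sum(),q.mean(0),"slopes",np.linalg.lstsq(np.c_[q[:,:2],np.ones(len(q))],q[:,2],rcond=None)[0][:2])
rel=p[...,:2]-O; sx=rel@XS; sy=rel@YS
for y in [-.04,-.02,0,.005,.01,.015,.02,.025,.03,.05,.1,.12,.125,.13]:
    k=(abs(sx)<.028)&(abs(sy-y)<.0025)&(Z<.075); print(y,np.nanmedian(Z[k]).round(4),end="; ")
s=telemetry.observe(); print(s["time_s"],s["ee_pos"],s["wrist_force"])
cv2.imwrite("pics/end.png",np.hstack([cv2.resize(im["color"][180:340,180:480,::-1],(480,256),interpolation=2),cv2.resize(im2["color"][150:350,200:450,::-1],(320,256),interpolation=2)]))
E
```

```text
head 255 [ 0.55752363 -0.22465174  0.07023671] slopes [-0.01665479  0.00429258]
-0.04 0.0572; -0.02 0.0562; 0 0.0572; 0.005 0.057; 0.01 0.0539; 0.015 0.0495; 0.02 0.0491; 0.025 0.0508; 0.03 0.0581; 0.05 0.0585; 0.1 0.0599; 0.12 0.0585; 0.125 0.0585; 0.13 0.0462; 20.45 [ 0.36382064 -0.29295457  0.3434702 ] [ 0.42667383 -0.29568168  0.45299126]
```

View pics/end.png

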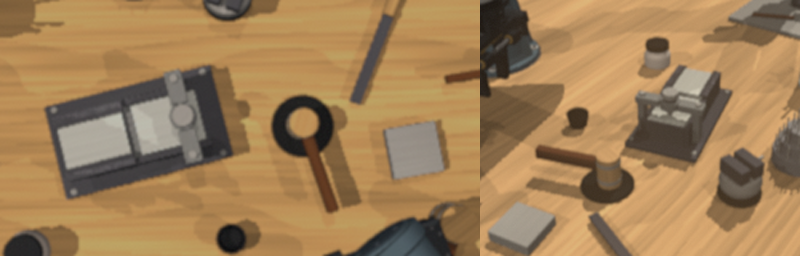

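The mallet stands upright on the pad at (302,125), blank 1 is at the stop under the punch, blank 2 is in the mouth, and the robot is clear. Handing in.

```bash
python3 -c "
from cell import ticket
print(ticket.hand_in())"
```

```text
the job is handed in; nothing more can be done
None
```

The job is done and handed in at about 20.5 s of the 61 s allowed; the hand-in gives no verdict.

- **Blank feed:** I pushed the top blank with the closed fingertips to the end stop. The push took about 5–8 N and rose to 17 N at the stop, and the next blank came up when the finger left.
- **Punch:** I gripped the middle-sized mallet and pressed the punch down with it, about 12 N in all, so roughly 8 N on the blank. I estimated both from the change in wrist force. I then set the mallet back upright on the pad and moved the arm clear.

| Last check, from the final pictures | Reading |
|---|---|
| Blank 1 top surface | flat, about 57 mm high |
| Blank 1 rear edge | about y = +10 to 11 mm (about +10 mm expected at the stop) |
| Blank 2 top surface | about 58.5 mm high, at the lips |
| Blank 2 rear edge | at its original place |
| Mallet head | about 6 mm from the pad centre |
| Mallet head top | 70 mm high, level within about 0.02 rad |
| Bystanders in view | no visible change |

One reading disagreed. The stand base's outline came out centred about 10 mm further along +y than the origin I worked out from the punch and blank. I used the punch and blank, and the stop contact agreed with that to about 2 mm. No check failed.

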